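# Height-limit check of two castings under a bridge bar

### The arm

A 6-joint arm with a two-finger parallel gripper is mounted at the origin on a cart in front of the work surface, level with it; the furniture and walls round the work are solid. World frame = base frame: x ahead of the robot, y to its left, z up, the work surface at z = 0. Lengths are in m, angles in rad, forces in N, time in s.
With the tool pointing down it reaches from about 0.325 to 1 m from the base axis. Payload 5.1 kg.
Tool frame: the origin (TCP) lies midway between the tips of the shut fingers; the grasp point (between the pads) lies 19 mm behind it; z points along the fingers, y is the line along which they close (so a half turn about z gives the same grasp; the last joint's range is limited). The gripper opens to 85 mm and grips with 20 to 120 N. Pads are 22 mm wide; open, the fingers measure 114 mm over their backs; the gripper's body (76 mm by 85 mm) begins 54 mm behind the grasp point. The pads swing forward as they close: fully open they stand 13 mm farther back than shut.
Start: joints at [-1.423, 0.124, 1.65, -0, 1.367, -0.083], TCP at [0.149, -0.633, 0.231] pointing down, gripper open.
Joint ranges: [-2.61, 2.61], [-1.02, 2.33], [0.03, 2.71], [-1.35, 4.49], [0.32, 2.68], [-2.91, 2.91]. Speed limits (rad/s): [2.57, 2.57, 3.14, 3.14, 3.14, 3.14].

### API

Orientations are given as [roll, pitch, yaw] about the fixed x, y, z axes, in that order (R = Rz(yaw) Ry(pitch) Rx(roll)).
In Python, from station import env gives the robot as it stands.
- The arm moves only by the tool apply_moves, never from a script. Its argument "plan" is a list of rows, each a list of 6 numbers: the shift along the tool's x, y, z in mm, then the turn, a rotation vector about the tool's x, y, z in degrees. In form: [[dx, dy, dz, rx, ry, rz], ...]. A call has 1 to 8 rows; each row shifts and turns the commanded pose from where the row before left it, along the tool's axes as they then stand; what a row does not reach is not made up. A row lasts 1/8 s, in which the tool goes at most 62.5 mm and 10.7 degrees, less where a joint would pass 70% of its speed; a pose out of reach is approached as far as the arm can. A call is refused whole if a number of a shift passes 62.5 or a number of a turn 10.7, either way. A call with a gripper value outside its range is refused whole. "grip" is the closure, from 0 (fully open) to 1 (shut), set as the call begins (left out, the last holds). The fingers move at their own pace and stop on an object; the grip force is fixed at half the most. Time passes only in rows, so rows that do not move let the fingers close. It gives the time, the measured TCP pose, the force, the opening and the grip force at its end, in the units of the state.
- env.sense(): the state, without advancing time (a new reading comes with each control period).
- env.snapshot(name): name is "scene" or "side" or "wrist"; returns a dict with "pixels" (384x512x3 uint8, blue, green, red), "vertical_fov" (degrees; the focal length in pixels is half the picture's height over the tangent of half this angle, whatever the lens; pixels are square), "cx", "cy" (the principal point, pixels), "dist" ([k1, k2, p1, p2, k3] as OpenCV has them; the pictures are not rectified), "xyz" and "rotation" of the camera in the world. Camera axes: x right, y up, looking along -z (the intrinsics and any distortion apply to the point x, -y, -z); pixel columns grow to the right and rows downward; lengths in m; the calibration is good to about 2 mm. A picture is of the moment at which its call begins. There is no depth.
- env.job_done(): hands the job in; it is judged then, once.
The state is a dict: "clock": time; "joint_pos": joint angles; "joint_vel": joint speeds; "effort": joint torques, N m; "tcp_pos": TCP position; "tool_rot": TCP orientation; "ft_force": force on the tool from outside, world axes, zero at the start; "torque": the same for the moment, N m; "grip_width": opening from 0.0 (shut) to 1.0 (fully open); "gripper_force": force on a finger pad.
Only numpy, scipy, OpenCV 4.12 (cv2) and the standard library are available. Lean on these libraries where they do the work, as an engineer would, in place of code of your own. Each camera call takes 0.05 s, during which the arm holds its last target. There are 200 camera calls.

### The job

Push each of the two castings along its lane towards the yellow bridge bar, gently and by feel, to check whether it clears the height limit. Slide the one that clears on under the bar until it is fully home against the end stop and leave it there; take the one that butts against the bar back out and set it down flat, right way up, in the red reject tray. Do not force a casting against the bar or the stop (25 N at most), do not drop it, and leave the other things where they stand.

Things in the scene. Friction and masses are not known exactly. Their poses are not given: they have to be found in the camera images.
- gauge: Fixed green plate, x -120 to 90 mm, 196 mm wide, 8 mm thick, with two lanes along its x, centred at y = 50 and -50 mm; castings slide to +x. Lanes run between steel fences: inner width 42 mm, fences 12 mm thick, 10 mm high over the plate, x -115 to 72 mm. Bar posts 14 x 14 mm at x = 45, y = -90, 0, 90 mm. Origin on the bench under the plate, z up.
- bar: Fixed yellow bridge bar across both lanes, 14 mm (x) x 196 mm (y) x 15 mm (z). Origin: centre of its underside, at x = 45 mm, y = 0 in the gauge's frame, 48 mm above the bench and 40 mm above the lane floor, so its front face is at x = 38 mm and its top 63 mm above the bench.
- stop: Fixed steel end stop across both lanes behind the bar, 10 mm (x) x 170 mm x 20 mm high. Origin: centre of its underside on the plate, at x = 77 mm, y = 0 in the gauge's frame; its front face is at x = 72 mm. A casting that is home has its front end on this face, its middle at x = 27 mm and its rear 56 mm before the bar.
- casting_a_mid (a point): One of two light grey aluminium castings, 90 mm long (its x), 38 mm wide (its y), about 0.3 kg, one in each lane before the bar, long side along the lane. One is 38 mm tall and clears the bar; the other is 42.5 mm tall and butts against it: which one is not told. This point is 20 mm above the underside, at the middle of length and width, on both; z up.
- casting_b_mid (a point): One of two light grey aluminium castings, 90 mm long (its x), 38 mm wide (its y), about 0.3 kg, one in each lane before the bar, long side along the lane. One is 38 mm tall and clears the bar; the other is 42.5 mm tall and butts against it: which one is not told. This point is 20 mm above the underside, at the middle of length and width, on both; z up.
- reject_tray: The fixed red tray, 140 mm (its x) x 110 mm (its y), rim 16 mm high, walls 4 mm, floor 4 mm thick; open on top. Origin: centre of its underside on the bench, z up.
- spindle_end: Bystander: a white plaster spindle end, 57 mm across, 75 mm tall, standing loose. Origin: centre of its underside.
- blue_jar: Bystander: a blue jar with a black lid, 54 mm across, 70 mm tall, standing loose. Origin: centre of its underside.
- tin: Bystander: a beige tin, 70 mm across, 54 mm tall, standing loose. Origin: centre of its underside.
There are look-alikes about, which are no part of the job. What is shaped like the part that bears casting_b_mid but green is not meant.

How it is judged:
On the way:
1. the casting that is too tall has been pushed against the bar and felt to stop there (contact force between any of casting_a, casting_b and bar above 1 N), for 0.05 s.
At the end, for the whole second after the job is handed in: The casting that clears lies flat in its lane under the bar, its front end within 3 mm of the end stop; the one that is too tall stands flat on the floor of the reject tray, wholly inside its rim; both released and at rest (((x of casting_a_mid in the frame of gauge between 0.024 and 0.03 m and y of casting_a_mid in the frame of gauge between -0.056 and 0.056 m and z of casting_a_mid in the frame of gauge below 0.031 m and angle between each of casting_a_mid, casting_b_mid's own z axis and vertical below 0.08 rad and angle between the x axis of casting_a_mid and the x axis of gauge, either way round below 0.1 rad and x of casting_b_mid in the frame of reject_tray between -0.06 and 0.06 m and y of casting_b_mid in the frame of reject_tray between -0.045 and 0.045 m and z of casting_b_mid in the frame of reject_tray between 0.02 and 0.027 m) or (x of casting_b_mid in the frame of gauge between 0.024 and 0.03 m and y of casting_b_mid in the frame of gauge between -0.056 and 0.056 m and z of casting_b_mid in the frame of gauge below 0.031 m and angle between each of casting_b_mid, casting_a_mid's own z axis and vertical below 0.08 rad and angle between the x axis of casting_b_mid and the x axis of gauge, either way round below 0.1 rad and x of casting_a_mid in the frame of reject_tray between -0.06 and 0.06 m and y of casting_a_mid in the frame of reject_tray between -0.045 and 0.045 m and z of casting_a_mid in the frame of reject_tray between 0.02 and 0.027 m)) and linear speed of each of casting_a, casting_b below 0.01 m/s); the robot touches nothing.
It fails at once if a casting was pressed against the bar with more than 25 N (contact force between any of casting_a, casting_b and bar above 25 N).
It fails at once if a casting was pressed against the end stop with more than 25 N (contact force between any of casting_a, casting_b and stop above 25 N).
It fails at once if the rejected casting was dropped or slammed into the tray (more than 60 N) (contact force between any of casting_a, casting_b and reject_tray above 60 N).
It fails at once if a bystander was moved by more than 20 mm (distance of any of spindle_end, blue_jar, tin from where it was at the start of the episode above 0.02 m).
It also fails if it takes over 72 s, if anything falls off the work surface, if the arm or the gripper's body presses on something with over 40 N, if the wrist force passes 120 N, or if a joint passes its speed limit or range.

## Working session

There is one attempt and no reset: what is moved stays moved. The work goes in short steps, Python scripts to look and compute and a tool call to move; the robot and the scene stay as the last step left them, time stands still between calls to the robot, and variables do not carry over. Pictures are saved under pics/ and viewed, at most 10 in all, crops included, and the job is handed in when it is done.

Besides the shell and the picture viewer there is one more tool, called after "Call:" as name([rows], argument=value, ...), one row to a line, values as JSON. apply_moves: Moves the arm, as the interface text tells. Its arguments: {"type":"object","properties":{"plan":{"type":"array"},"grip":{"type":"number"}},"required":["plan"]}

```bash
mkdir -p pics; ls; python3 - <<'E'
from station import env
import cv2,numpy as np
s=env.sense()
print({k:np.round(v,3).tolist() for k,v in s.items()})
for n in["scene","side"]:
    d=env.snapshot(n);cv2.imwrite(f"pics/{n}0.png",d["pixels"])
    np.savez(f"{n}0.npz",**d)
    print(n,d["vertical_fov"],d["cx"],d["cy"],d["dist"],np.round(d["xyz"],3),np.round(d["rotation"],3).tolist())
a=[cv2.imread(f"pics/{n}0.png") for n in["scene","side"]]
E
```

```text
pics
{'clock': 0.0, 'joint_pos': [-1.423, 0.124, 1.652, -0.0, 1.367, -0.083], 'joint_vel': [0.001, -0.001, 0.0, -0.001, 0.001, -0.002], 'effort': [-0.003, -42.361, -36.545, -0.0, 0.007, -0.0], 'tcp_pos': [0.149, -0.632, 0.23], 'tool_rot': [-3.14, -0.0, 0.231], 'ft_force': [-0.322, -0.608, 0.152], 'torque': [0.036, -0.035, -0.007], 'gripper_force': 0.0, 'grip_width': 1.001}
scene 43.53945298622468 256.5218128656207 185.09919339047434 [-0.04958962  0.          0.          0.          0.        ] [-0.146  0.838  0.528] [1.173, -0.023, -2.509]
side 45.77718222855938 251.0447356517864 189.51354010283038 [-0.09850754  0.          0.          0.          0.        ] [ 1.067 -0.391  1.079] [0.583, -0.006, 1.035]
```

View pics/scene0.png

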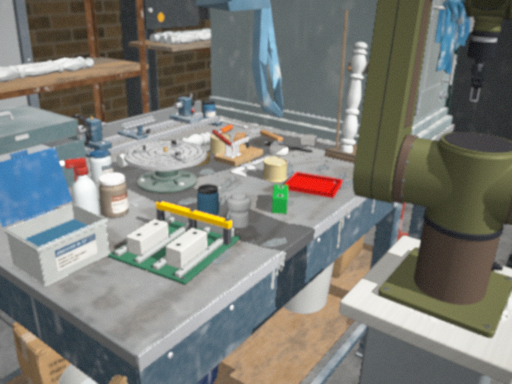

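View pics/side0.png

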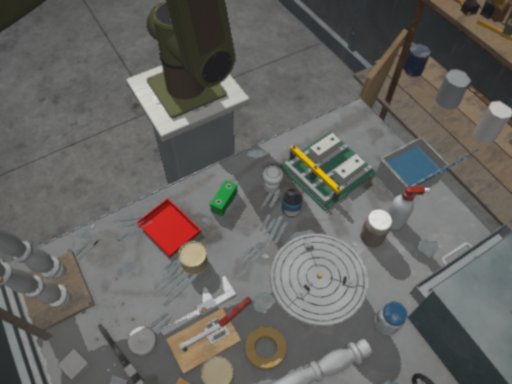

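```bash
cat > h.py <<'E'
import cv2,numpy as np
from scipy.spatial.transform import Rotation as R
def K(d):
    f=192/np.tan(np.radians(d["vertical_fov"])/2)
    return np.array([[f,0,d["cx"]],[0,f,d["cy"]],[0,0,1]],float)
def rot(d): return R.from_euler("xyz",d["rotation"]).as_matrix() if np.size(d["rotation"])==3 else np.array(d["rotation"])
def plane(d,uv,z):
    p=cv2.undistortPoints(np.array(uv,float).reshape(-1,1,2),K(d),np.array(d["dist"],float)).reshape(-1,2)
    r=np.c_[p[:,0],-p[:,1],-np.ones(len(p))]@rot(d).T
    c=np.array(d["xyz"]); return c+r*((z-c[2])/r[:,2])[:,None]
def proj(d,P):
    q=(np.atleast_2d(P)-d["xyz"])@rot(d)*[1,-1,-1]
    return cv2.projectPoints(q,np.zeros(3),np.zeros(3),K(d),np.array(d["dist"],float))[0].reshape(-1,2)
def mask(im,lo,hi):
    m=cv2.inRange(cv2.cvtColor(im,cv2.COLOR_BGR2HSV),lo,hi)
    n,l,s,c=cv2.connectedComponentsWithStats(m)
    return [( (l==i).astype(np.uint8),s[i],c[i]) for i in np.argsort(-s[1:,4])[:3]+1 if s[i,4]>30]
E
python3 - <<'E'
from h import *
for n,box in[("scene",(90,190,250,285)),("side",(125,125,385,285))]:
    d=dict(np.load(f"{n}0.npz"));im=d["pixels"]
    for nm,lo,hi,z in[("yellow",(22,180,120),(32,255,255),.063),("green",(50,100,40),(90,255,255),.008),("red",(0,200,120),(4,255,255),.016)]:
        for m,s,c in mask(im,lo,hi):
            cn=max(cv2.findContours(m,0,1)[0],key=len)
            bx=cv2.boxPoints(cv2.minAreaRect(cn))
            print(n,nm,s.tolist(),c.round(1).tolist(),bx.round(1).tolist(),plane(d,bx,z).round(3)[:,:2].tolist())
    x0,y0,x1,y1=box;k=4 if n=="scene" else 3
    cv2.imwrite(f"pics/{n}c.png",cv2.resize(im[y0:y1,x0:x1],None,fx=k,fy=k,interpolation=2))
E
```

```text
scene yellow [157, 202, 75, 27, 575] [194.5, 214.2] [[155.3000030517578, 208.0], [157.60000610351562, 199.6999969482422], [232.3000030517578, 220.39999389648438], [230.0, 228.6999969482422]] [[0.597, 0.187], [0.626, 0.153], [0.426, 0.127], [0.406, 0.159]]
scene green [110, 245, 120, 39, 828] [168.7, 263.8] [[109.80000305175781, 252.5], [229.0, 244.60000610351562], [231.3000030517578, 279.79998779296875], [112.0999984741211, 287.79998779296875]] [[0.599, 0.317], [0.427, 0.136], [0.339, 0.237], [0.494, 0.394]]
scene green [272, 185, 16, 29, 396] [279.4, 199.2] [[272.0, 185.0], [287.0, 185.0], [287.0, 213.0], [272.0, 213.0]] [[0.543, -0.197], [0.511, -0.224], [0.413, -0.073], [0.442, -0.05]]
scene green [208, 233, 12, 11, 74] [212.5, 236.9] [[204.60000610351562, 237.10000610351562], [214.8000030517578, 229.39999389648438], [219.5, 235.60000610351562], [209.1999969482422, 243.3000030517578]] [[0.49, 0.144], [0.496, 0.103], [0.468, 0.119], [0.464, 0.159]]
scene red [286, 174, 55, 23, 799] [313.5, 184.3] [[285.1000061035156, 188.0], [288.1000061035156, 171.0], [340.5, 180.10000610351562], 
[... 613 characters left out ...]
 green [322, 149, 31, 23, 219] [337.3, 159.9] [[321.5, 166.3000030517578], [349.0, 147.60000610351562], [352.8999938964844, 153.39999389648438], [325.3999938964844, 172.10000610351562]] [[0.499, 0.194], [0.484, 0.308], [0.507, 0.305], [0.521, 0.192]]
side green [339, 172, 35, 27, 146] [355.6, 183.9] [[336.8999938964844, 195.1999969482422], [371.5, 169.89999389648438], [373.6000061035156, 172.89999389648438], [339.1000061035156, 198.10000610351562]] [[0.603, 0.173], [0.584, 0.314], [0.595, 0.313], [0.614, 0.173]]
side red [143, 201, 57, 55, 1610] [169.7, 227.9] [[139.5, 225.5], [167.0, 198.0], [199.0, 230.0], [171.5, 257.5]] [[0.416, -0.344], [0.375, -0.243], [0.509, -0.212], [0.544, -0.309]]
```

View pics/scenec.png

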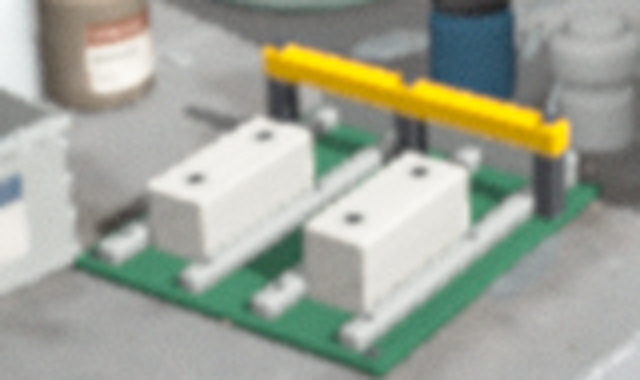

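View pics/sidec.png

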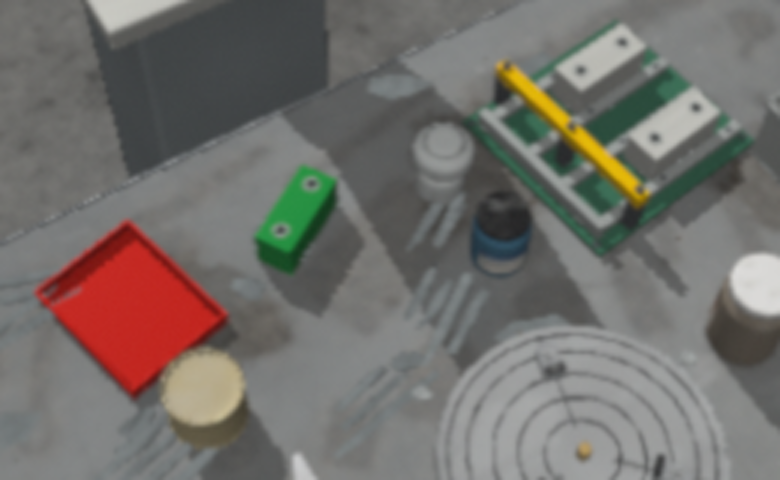

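```bash
python3 - <<'E'
from h import *
S=dict(np.load("scene0.npz"));D=dict(np.load("side0.npz"))
def sc(p):return np.array(p,float)/4+[90-.375,190-.375]
def si(p):return np.array(p,float)/3+[125-.33,125-.33]
print("plate scene",plane(S,sc([(75,262),(382,374),(598,190)]),.008)[:,:2].round(4).tolist())
print("plate side",plane(D,si([(470,118),(600,252),(750,142)]),.008)[:,:2].round(4).tolist())
# gauge yaw from bar
b=np.array([[.4265,.131],[.618,.160]]);print("bar",b.mean(0),np.degrees(np.arctan2(*(b[1]-b[0])[::-1])))
H={"R(lowx)":([(354,218),(418,172)],[(623,42),(584,71)]),"L(hix)":([(197,178),(263,135)],[(697,107),(655,138)])}
for k,(a,b) in H.items():
  for p,q in zip(sc(a),si(b)):
    p0=plane(S,p,0)[0];q0=plane(D,q,0)[0];c1=np.array(S["xyz"]);c2=np.array(D["xyz"])
    u=(p0-c1)/np.linalg.norm(p0-c1);v=(q0-c2)/np.linalg.norm(q0-c2)
    t=np.linalg.lstsq(np.c_[u,-v],c2-c1,rcond=None)[0]
    A=c1+t[0]*u;B=c2+t[1]*v
    print(k,((A+B)/2).round(4),"gap",np.linalg.norm(A-B).round(4))
print("holes side z=.048",plane(D,si(sum([b for a,b in H.values()],[])),.048)[:,:2].round(4).tolist())
print("holes scene z=.048",plane(S,sc(sum([a for a,b in H.values()],[])),.048)[:,:2].round(4).tolist())
print("tray side",plane(D,si([(38,293),(128,222),(228,317),(135,395)]),.016)[:,:2].round(4).tolist())
print("spindle,jar,tin",plane(D,si([(443,142)]),.075).round(3),plane(D,si([(503,212)]),.07).round(3),plane(D,si([(204,380)]),.054).round(3))
E
```

```text
plate scene [[0.5925, 0.3252], [0.3996, 0.2995], [0.4301, 0.0967]]
plate side [[0.4319, 0.0972], [0.6211, 0.1174], [0.5944, 0.3176]]
bar [0.52225 0.1455 ] 8.611216613323457
R(lowx) [0.4566 0.2571 0.0524] gap 0.0009
R(lowx) [0.4659 0.2025 0.0518] gap 0.0008
L(hix) [0.5542 0.2731 0.0481] gap 0.0
L(hix) [0.5635 0.2174 0.0475] gap 0.0025
holes side z=.048 [[0.4536, 0.2596], [0.4639, 0.205], [0.5542, 0.2732], [0.5629, 0.2161]]
holes scene z=.048 [[0.4625, 0.252], [0.4706, 0.1971], [0.5544, 0.2731], [0.5637, 0.2188]]
tray side [[0.4044, -0.3448], [0.3771, -0.243], [0.5121, -0.2087], [0.539, -0.3121]]
spindle,jar,tin [[0.482 0.031 0.075]] [[0.57  0.038 0.07 ]] [[ 0.574 -0.26   0.054]]
```

```bash
cat > pl.py <<'E'
import sys,numpy as np
def plan(cur,wps):
    """cur=(x,y,z,yaw deg), wps=[(x,y,z,yaw,n)]: rows in tool axes (tool down)"""
    c=np.array(cur,float)
    for w in wps:
        st=(np.array(w[:4])-c)/w[4];out=[]
        for i in range(w[4]):
            a=np.radians(c[3]);ca,sa=np.cos(a),np.sin(a)
            r=[1000*(ca*st[0]+sa*st[1]),1000*(sa*st[0]-ca*st[1]),-1000*st[2],0,0,-st[3]]
            out.append([round(v,1) for v in r]);c=c+st
        print(out)
def here():
    from station import env
    s=env.sense();return [*s["tcp_pos"],np.degrees(s["tool_rot"][2])]
E
python3 -c "
from pl import *
h=here();print(h)
plan(h,[(.47,-.22,.23,56,8),(.4595,.24,.16,98.6,8)])"
```

```text
[np.float64(0.14857950835688596), np.float64(-0.632209828745411), np.float64(0.2301601706152631), np.float64(13.22425576553853)]
[[np.float64(50.9), np.float64(-41.0), np.float64(0.0), 0, 0, np.float64(-5.3)], [np.float64(54.5), np.float64(-36.0), np.float64(0.0), 0, 0, np.float64(-5.3)], [np.float64(57.6), np.float64(-30.8), np.float64(0.0), 0, 0, np.float64(-5.3)], [np.float64(60.2), np.float64(-25.3), np.float64(0.0), 0, 0, np.float64(-5.3)], [np.float64(62.3), np.float64(-19.6), np.float64(0.0), 0, 0, np.float64(-5.3)], [np.float64(63.9), np.float64(-13.7), np.float64(0.0), 0, 0, np.float64(-5.3)], [np.float64(64.9), np.float64(-7.7), np.float64(0.0), 0, 0, np.float64(-5.3)], [np.float64(65.3), np.float64(-1.6), np.float64(0.0), 0, 0, np.float64(-5.3)]]
[[np.float64(46.9), np.float64(-33.2), np.float64(8.8), 0, 0, np.float64(-5.3)], [np.float64(49.8), np.float64(-28.7), np.float64(8.8), 0, 0, np.float64(-5.3)], [np.float64(52.3), np.float64(-24.0), np.float64(8.8), 0, 0, np.float64(-5.3)], [np.float64(54.3), np.float64(-19.0), np.float64(8.8), 0, 0, np.float64(-5.3)], [np.float64(55.8), np.float64(-13.9), np.float64(8.8), 0, 0, np.float64(-5.3)], [np.float64(56.9), np.float64(-8.7), np.float64(8.8), 0, 0, np.float64(-5.3)], [np.float64(57.4), np.float64(-3.4), np.float64(8.8), 0, 0, np.float64(-5.3)], [np.float64(57.5), np.float64(2.0), np.float64(8.8), 0, 0, np.float64(-5.3)]]
```

Call:
apply_moves([
  [38, -30, 0, 0, 0, -4],
  [40, -28, 0, 0, 0, -4],
  [42, -25, 0, 0, 0, -4],
  [44, -22, 0, 0, 0, -4],
  [46, -18, 0, 0, 0, -4],
  [47, -15, 0, 0, 0, -4],
  [48, -12, 0, 0, 0, -4],
  [48, -8, 0, 0, 0, -4],
], grip=0)

```text
clock: 1.1
tcp_pos: [0.3941, -0.3248, 0.2309]
tool_rot: [-3.141, -0.0, 0.792]
ft_force: [0.5, -0.5, 0.2]
grip_width: 1.0
gripper_force: 0.0
```

```bash
python3 -c "
from pl import *
np.set_printoptions(legacy='1.25')
h=here();print(h)
plan(h,[(.47,.0,.2,75,7),(.4595,.24,.15,98.6,7)])"
```

```text
[0.394070478526661, -0.32481020336177563, 0.23088947579003313, 45.35276569580549]
[[40.6, -24.9, 4.4, 0, 0, -4.2], [42.4, -21.8, 4.4, 0, 0, -4.2], [43.9, -18.6, 4.4, 0, 0, -4.2], [45.1, -15.3, 4.4, 0, 0, -4.2], [46.1, -12.0, 4.4, 0, 0, -4.2], [46.9, -8.5, 4.4, 0, 0, -4.2], [47.4, -5.0, 4.4, 0, 0, -4.2]]
[[32.7, -10.3, 7.1, 0, 0, -3.4], [33.3, -8.4, 7.1, 0, 0, -3.4], [33.7, -6.4, 7.1, 0, 0, -3.4], [34.0, -4.4, 7.1, 0, 0, -3.4], [34.2, -2.4, 7.1, 0, 0, -3.4], [34.3, -0.4, 7.1, 0, 0, -3.4], [34.3, 1.6, 7.1, 0, 0, -3.4]]
```

Call:
apply_moves([
  [40.6, -25, 4.4, 0, 0, -4.2],
  [42.4, -22, 4.4, 0, 0, -4.2],
  [44, -18.6, 4.4, 0, 0, -4.2],
  [45, -15.3, 4.4, 0, 0, -4.2],
  [46, -12, 4.4, 0, 0, -4.2],
  [47, -8.5, 4.4, 0, 0, -4.2],
  [47.4, -5, 4.4, 0, 0, -4.2],
])

```text
clock: 1.98
tcp_pos: [0.4705, -0.0001, 0.2001]
tool_rot: [-3.141, 0.0, 1.305]
ft_force: [0.3, -0.2, 0.2]
grip_width: 0.997
gripper_force: 0.0
```

Call:
apply_moves([
  [32.7, -10.3, 7, 0, 0, -3.4],
  [33.3, -8.4, 7, 0, 0, -3.4],
  [33.7, -6.4, 7, 0, 0, -3.4],
  [34, -4.4, 7, 0, 0, -3.4],
  [34, -2.4, 7, 0, 0, -3.4],
  [34, -0.4, 7, 0, 0, -3.4],
  [34, 1.6, 7, 0, 0, -3.4],
  [0, 0, 0, 0, 0, 0],
])

```text
clock: 2.98
tcp_pos: [0.4604, 0.2387, 0.1504]
tool_rot: [-3.139, 0.0, 1.721]
ft_force: [-0.2, -1.1, 0.0]
grip_width: 1.003
gripper_force: 0.0
```

```bash
python3 - <<'E'
from h import *
from station import env
d=env.snapshot("wrist");np.savez("w1.npz",**d)
cv2.imwrite("pics/w1.png",d["pixels"])
s=env.sense();print(s["tcp_pos"],np.degrees(s["tool_rot"]),s["ft_force"],d["xyz"],d["rotation"])
E
```

```text
[0.46073819 0.23773273 0.150752  ] [-1.79908747e+02  4.09959996e-02  9.85014984e+01] [ 0.1522489  -0.61659047 -0.01972429] [0.44926715 0.32133982 0.29223939] [-0.3242222   0.00200746  0.14996653]
```

View pics/w1.png

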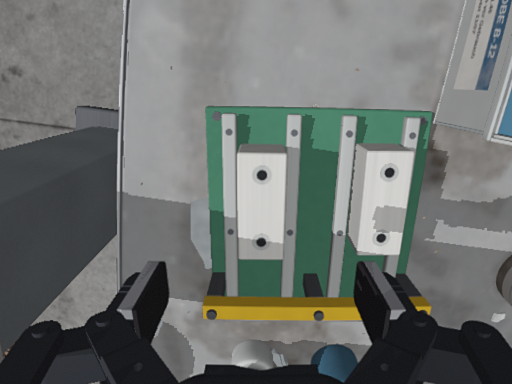

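```bash
python3 - <<'E'
from h import *
d=dict(np.load("w1.npz"))
def ang(p):v=p[0]-p[-1];return np.degrees(np.arctan2(v[1],v[0]))-90
for n,uv,z in[("R",[(262,175),(261,242)],.0505),("L",[(390,173),(381,238)],.046),("fenceR outer screws",[(229,132),(230,232)],.018),("fence2",[(294,132),(290,232)],.018),("f3",[(349,134),(340,233)],.018),("bar screws",[(212,314),(319,315)],.063),("plate top",[(207,107),(432,112)],.008)]:
    p=plane(d,uv,z)[:,:2];print(n,p.round(4).tolist(),p.mean(0).round(4),ang(p).round(2))
E
```

```text
R [[0.459, 0.2591], [0.4666, 0.2037]] [0.4628 0.2314] 7.82
L [[0.5573, 0.2747], [0.565, 0.2197]] [0.5611 0.2472] 8.0
fenceR outer screws [[0.4279, 0.2829], [0.4396, 0.1936]] [0.4337 0.2382] 7.45
fence2 [[0.4809, 0.2909], [0.4935, 0.2018]] [0.4872 0.2463] 8.06
f3 [[0.5264, 0.2964], [0.539, 0.2075]] [0.5327 0.252 ] 8.08
bar screws [[0.435, 0.1368], [0.5244, 0.1493]] [0.4797 0.1431] -262.03
plate top [[0.4063, 0.2995], [0.5965, 0.3257]] [0.5014 0.3126] -262.15
```

```bash
python3 -c "
from pl import *
np.set_printoptions(legacy='1.25')
h=here();print(h)
plan(h,[(.4614,.2413,.06,98.0,4),(.4614,.2413,.024,98,4)])"
```

```text
[0.4607381853359717, 0.23773272745601198, 0.15075200015082763, 98.50149838234027]
[[0.9, 0.3, 22.7, 0, 0, 0.1], [0.9, 0.3, 22.7, 0, 0, 0.1], [0.9, 0.3, 22.7, 0, 0, 0.1], [0.9, 0.3, 22.7, 0, 0, 0.1]]
[[-0.0, -0.0, 9.0, 0, 0, -0.0], [-0.0, -0.0, 9.0, 0, 0, -0.0], [-0.0, -0.0, 9.0, 0, 0, -0.0], [-0.0, -0.0, 9.0, 0, 0, -0.0]]
```

Call:
apply_moves([
  [0.5, 0.3, 22.5, 0, 0, 0.1],
  [0.5, 0.3, 22.5, 0, 0, 0.1],
  [0.5, 0.3, 22.5, 0, 0, 0.1],
  [0.5, 0.3, 22.5, 0, 0, 0.2],
  [0, 0, 9, 0, 0, 0],
  [0, 0, 9, 0, 0, 0],
  [0, 0, 9, 0, 0, 0],
  [0, 0, 9, 0, 0, 0],
])

```text
clock: 4.03
tcp_pos: [0.4627, 0.2397, 0.0256]
tool_rot: [3.141, -0.0, 1.709]
ft_force: [-1.2, 0.1, 0.5]
grip_width: 1.002
gripper_force: 0.0
```

Call:
apply_moves([
  [0, 0, 0, 0, 0, 0],
  [0, 0, 0, 0, 0, 0],
  [0, 0, 0, 0, 0, 0],
  [0, 0, 0, 0, 0, 0],
  [0, 0, 0, 0, 0, 0],
], grip=1)

```text
clock: 4.65
tcp_pos: [0.4616, 0.2396, 0.0261]
tool_rot: [-3.14, -0.0, 1.709]
ft_force: [-5.9, -1.3, 4.4]
grip_width: 0.43
gripper_force: 61.7
```

Call:
apply_moves([
  [-5, -0.5, -0.3, 0, 0, 0],
  [-6, 0, 0, 0, 0, 0],
  [-6, 0, 0, 0, 0, 0],
  [-6, 0, 0, 0, 0, 0],
  [-4, 0, 0, 0, 0, 0],
  [-2, 0, 0, 0, 0, 0],
])

```text
clock: 5.4
tcp_pos: [0.4655, 0.211, 0.0262]
tool_rot: [-3.141, -0.001, 1.709]
ft_force: [-4.5, 4.2, 3.1]
grip_width: 0.429
gripper_force: 61.4
```

Call:
apply_moves([
  [-1, 0, 0, 0, 0, 0],
  [-1, 0, 0, 0, 0, 0],
  [-1, 0, 0, 0, 0, 0],
  [-1, 0, 0, 0, 0, 0],
])

```text
clock: 5.9
tcp_pos: [0.4661, 0.2072, 0.0261]
tool_rot: [-3.141, -0.001, 1.709]
ft_force: [-4.4, 5.5, 4.4]
grip_width: 0.43
gripper_force: 61.4
```

Call:
apply_moves([
  [-1, 0, 0, 0, 0, 0],
  [-0.5, 0, 0, 0, 0, 0],
])

```text
clock: 6.15
tcp_pos: [0.4662, 0.2057, 0.0262]
tool_rot: [-3.141, -0.001, 1.709]
ft_force: [-4.9, 4.0, 3.0]
grip_width: 0.43
gripper_force: 61.4
```

Call:
apply_moves([
  [-0.7, 0, 0, 0, 0, 0],
  [0, 0, 0, 0, 0, 0],
])

```text
clock: 6.4
tcp_pos: [0.4663, 0.205, 0.0261]
tool_rot: [-3.141, -0.001, 1.709]
ft_force: [-4.2, 4.6, 2.7]
grip_width: 0.431
gripper_force: 61.4
```

Call:
apply_moves([
  [-0.7, 0, 0, 0, 0, 0],
  [-0.5, 0, 0, 0, 0, 0],
])

```text
clock: 6.65
tcp_pos: [0.4665, 0.2039, 0.0261]
tool_rot: [-3.141, -0.001, 1.709]
ft_force: [-4.5, 3.9, 3.9]
grip_width: 0.429
gripper_force: 61.4
```

Call:
apply_moves([
  [-0.5, 0, 0, 0, 0, 0],
  [-0.5, 0, 0, 0, 0, 0],
])

```text
clock: 6.9
tcp_pos: [0.4666, 0.2029, 0.0261]
tool_rot: [-3.141, -0.002, 1.709]
ft_force: [-5.1, 6.1, 3.5]
grip_width: 0.435
gripper_force: 61.4
```

Call:
apply_moves([
  [-0.5, 0, 0, 0, 0, 0],
  [-0.5, 0, 0, 0, 0, 0],
])

```text
clock: 7.15
tcp_pos: [0.4666, 0.2029, 0.0262]
tool_rot: [-3.141, -0.004, 1.708]
ft_force: [-4.9, 11.2, 2.4]
grip_width: 0.434
gripper_force: 61.2
```

Call:
apply_moves([
  [0, 0, 0, 0, 0, 0],
])

```text
clock: 7.28
tcp_pos: [0.4666, 0.2029, 0.0262]
tool_rot: [-3.141, -0.004, 1.708]
ft_force: [-4.4, 9.6, 2.2]
grip_width: 0.432
gripper_force: 61.2
```

Call:
apply_moves([
  [3, 0, 0, 0, 0, 0],
  [5, 0, 0, 0, 0, 0],
  [5, 0, 0, 0, 0, 0],
  [0, 0, -4, 0, 0, 0],
  [0, 0, -10, 0, 0, 0],
  [0, 0, -25, 0, 0, 0],
  [0, 0, -40, 0, 0, 0],
  [0, 0, -45, 0, 0, 0],
])

```text
clock: 8.28
tcp_pos: [0.4648, 0.214, 0.1506]
tool_rot: [-3.141, 0.0, 1.709]
ft_force: [0.5, 0.3, -2.9]
grip_width: 0.428
gripper_force: 60.6
```

```bash
python3 - <<'E'
from h import *
from station import env
d=env.snapshot("scene");D=env.snapshot("side")
a=cv2.resize(d["pixels"][130:290,100:350],None,fx=1.6,fy=1.6,interpolation=2);b=cv2.resize(D["pixels"][130:290,130:380],None,fx=1.6,fy=1.6,interpolation=2)
cv2.imwrite("pics/lift.png",np.hstack([a,b]))
# tray centre from outer mask contours, rim plane
im=D["pixels"];m,s,c=mask(im,(0,170,90),(6,255,255))[0]
cn=max(cv2.findContours(m,0,1)[0],key=len);ap=cv2.approxPolyDP(cn,4,True).reshape(-1,2);print(ap.tolist());print(plane(D,ap,.016)[:,:2].round(4).tolist())
im=d["pixels"];m,s,c=mask(im,(0,170,90),(6,255,255))[0]
cn=max(cv2.findContours(m,0,1)[0],key=len);ap=cv2.approxPolyDP(cn,3,True).reshape(-1,2);print(ap.tolist());print(plane(d,ap,.016)[:,:2].round(4).tolist())
E
```

```text
[[167, 199], [138, 223], [169, 256], [199, 229]]
[[0.3776, -0.2443], [0.4072, -0.344], [0.5373, -0.3132], [0.5063, -0.2107]]
[[285, 183], [289, 189], [333, 196], [341, 180], [296, 173]]
[[0.5129, -0.2159], [0.4812, -0.1871], [0.3653, -0.2215], [0.4007, -0.3371], [0.5299, -0.3013]]
```

View pics/lift.png

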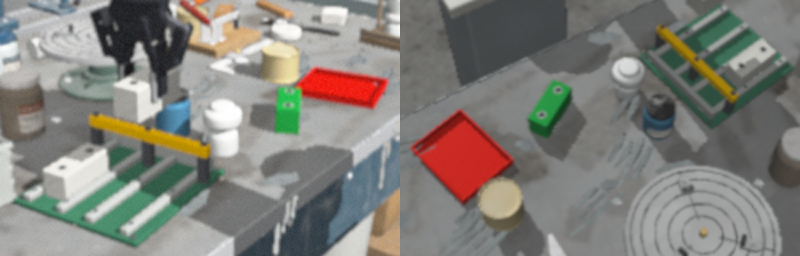

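```bash
python3 -c "
from pl import *
np.set_printoptions(legacy='1.25')
h=here();print(h)
plan(h,[(.48,-.03,.15,56,7),(.4665,-.275,.13,14,7),(.4665,-.275,.032,14,4)])"
```

```text
[0.46927551255750916, 0.2155406364306143, 0.15670215171452548, 97.92806279926694]
[[-35.0, -3.3, 1.0, 0, 0, 6.0], [-35.1, 0.3, 1.0, 0, 0, 6.0], [-34.9, 4.0, 1.0, 0, 0, 6.0], [-34.3, 7.6, 1.0, 0, 0, 6.0], [-33.3, 11.2, 1.0, 0, 0, 6.0], [-31.9, 14.6, 1.0, 0, 0, 6.0], [-30.2, 17.8, 1.0, 0, 0, 6.0]]
[[-30.1, 18.0, 2.9, 0, 0, 6.0], [-28.1, 21.0, 2.9, 0, 0, 6.0], [-25.7, 23.8, 2.9, 0, 0, 6.0], [-23.1, 26.4, 2.9, 0, 0, 6.0], [-20.2, 28.7, 2.9, 0, 0, 6.0], [-17.1, 30.6, 2.9, 0, 0, 6.0], [-13.8, 32.2, 2.9, 0, 0, 6.0]]
[[-0.0, -0.0, 24.5, 0, 0, -0.0], [-0.0, -0.0, 24.5, 0, 0, -0.0], [-0.0, -0.0, 24.5, 0, 0, -0.0], [-0.0, -0.0, 24.5, 0, 0, -0.0]]
```

Call:
apply_moves([
  [-35, -3.3, 0, 0, 0, 6],
  [-35, 0.3, 0, 0, 0, 6],
  [-35, 4, 0, 0, 0, 6],
  [-34.3, 7.6, 0, 0, 0, 6],
  [-33.3, 11.2, 0, 0, 0, 6],
  [-32, 14.6, 0, 0, 0, 6],
  [-30, 17.8, 0, 0, 0, 6],
])

```text
clock: 9.25
tcp_pos: [0.4752, -0.0323, 0.1486]
tool_rot: [-3.141, 0.001, 0.973]
ft_force: [0.9, -0.1, -3.2]
grip_width: 0.429
gripper_force: 60.6
```

Call:
apply_moves([
  [-30, 18, 3, 0, 0, 6],
  [-28, 21, 3, 0, 0, 6],
  [-25.7, 23.8, 3, 0, 0, 6],
  [-23, 26.4, 3, 0, 0, 6],
  [-20.2, 28.7, 3, 0, 0, 6],
  [-17, 30.6, 3, 0, 0, 6],
  [-13.8, 32, 3, 0, 0, 6],
  [0, 0, 0, 0, 0, 0],
])

```text
clock: 10.25
tcp_pos: [0.4613, -0.2773, 0.1274]
tool_rot: [-3.141, 0.001, 0.24]
ft_force: [-0.3, -0.5, -3.2]
grip_width: 0.432
gripper_force: 61.0
```

```bash
python3 - <<'E'
from h import *
from pl import *
np.set_printoptions(legacy='1.25')
from station import env
d=env.snapshot("wrist");cv2.imwrite("pics/w2.png",d["pixels"])
ap=[]
for m,s,c in mask(d["pixels"],(0,170,90),(6,255,255)):
    cn=max(cv2.findContours(m,0,1)[0],key=len);a=cv2.approxPolyDP(cn,4,True).reshape(-1,2);print(a.tolist());print(plane(d,a,.016)[:,:2].round(4).tolist())
print(here())
E
```

```text
[[186, 113], [196, 258], [213, 248], [212, 217], [225, 185], [298, 186], [310, 216], [309, 248], [316, 248], [320, 258], [328, 112]]
[[0.511, -0.2056], [0.392, -0.2347], [0.4052, -0.2472], [0.4331, -0.241], [0.4627, -0.2458], [0.4758, -0.3028], [0.4533, -0.3195], [0.4248, -0.3271], [0.4262, -0.3329], [0.4177, -0.3392], [0.537, -0.309]]
[0.46140614942678276, -0.27607917945000776, 0.12751336561721877, 13.85406046097746]
```

View pics/w2.png

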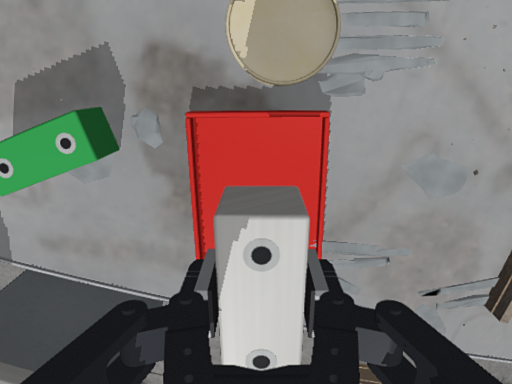

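Call:
apply_moves([
  [4, -3, 20, 0, 0, 0],
  [0, 0, 25, 0, 0, 0],
  [0, 0, 25, 0, 0, 0],
  [0, 0, 17, 0, 0, 0],
  [0, 0, 8, 0, 0, 0],
  [0, 0, 4, 0, 0, 0],
  [0, 0, 1.5, 0, 0, 0],
  [0, 0, 1, 0, 0, 0],
])

```text
clock: 11.3
tcp_pos: [0.4659, -0.2723, 0.0281]
tool_rot: [3.14, -0.001, 0.243]
ft_force: [0.1, -0.3, -3.3]
grip_width: 0.431
gripper_force: 61.0
```

Call:
apply_moves([
  [0, 0, 1, 0, 0, 0],
  [0, 0, 1, 0, 0, 0],
])

```text
clock: 11.55
tcp_pos: [0.4655, -0.272, 0.0256]
tool_rot: [3.141, -0.0, 0.243]
ft_force: [1.6, -0.0, -2.0]
grip_width: 0.438
gripper_force: 61.0
```

Call:
apply_moves([
  [0, 0, 0.7, 0, 0, 0],
  [0, 0, 0.7, 0, 0, 0],
])

```text
clock: 11.8
tcp_pos: [0.4654, -0.2719, 0.0239]
tool_rot: [3.142, -0.0, 0.243]
ft_force: [-0.3, -0.1, -3.0]
grip_width: 0.431
gripper_force: 61.0
```

Call:
apply_moves([
  [0, 0, 0.7, 0, 0, 0],
  [0, 0, 0.5, 0, 0, 0],
])

```text
clock: 12.05
tcp_pos: [0.4653, -0.2718, 0.0226]
tool_rot: [-3.142, 0.0, 0.243]
ft_force: [-0.3, -0.5, -2.3]
grip_width: 0.431
gripper_force: 61.0
```

Call:
apply_moves([
  [0, 0, 0.5, 0, 0, 0],
  [0, 0, 0.3, 0, 0, 0],
])

```text
clock: 12.3
tcp_pos: [0.4654, -0.2718, 0.0221]
tool_rot: [-3.141, 0.0, 0.243]
ft_force: [-2.1, 0.6, 1.0]
grip_width: 0.435
gripper_force: 61.3
```

Call:
apply_moves([
  [0, 0, 0.3, 0, 0, 0],
  [0, 0, 0.3, 0, 0, 0],
])

```text
clock: 12.55
tcp_pos: [0.4654, -0.2719, 0.0221]
tool_rot: [-3.141, 0.0, 0.243]
ft_force: [-4.4, 2.3, 6.8]
grip_width: 0.435
gripper_force: 62.2
```

Call:
apply_moves([
  [0, 0, -0.4, 0, 0, 0],
  [0, 0, 0, 0, 0, 0],
  [0, 0, 0, 0, 0, 0],
  [0, 0, 0, 0, 0, 0],
], grip=0)

```text
clock: 13.05
tcp_pos: [0.4654, -0.2719, 0.0217]
tool_rot: [3.141, -0.0, 0.243]
ft_force: [0.4, 0.0, 0.3]
grip_width: 0.997
gripper_force: 0.0
```

Call:
apply_moves([
  [0, 0, -10, 0, 0, 0],
  [0, 0, -30, 0, 0, 0],
  [0, 0, -40, 0, 0, 0],
  [0, 0, -40, 0, 0, 0],
  [0, 0, -10, 0, 0, 0],
])

```text
clock: 13.68
tcp_pos: [0.4671, -0.2731, 0.156]
tool_rot: [3.136, -0.005, 0.243]
ft_force: [-1.1, 1.4, -0.0]
grip_width: 1.003
gripper_force: 0.0
```

```bash
python3 - <<'E'
from h import *
from pl import *
np.set_printoptions(legacy='1.25')
from station import env
d=env.snapshot("wrist");D=env.snapshot("side")
cv2.imwrite("pics/w3.png",np.hstack([d["pixels"][::1,100:420],cv2.resize(D["pixels"][130:290,130:380],None,fx=1.8,fy=2.4,interpolation=2)]))
h=here();print(h)
# short casting: 20 mm behind its centre
plan(h,[(.48,-.03,.16,56,7),(.5583,.267,.14,98,7)])
E
```

```text
[0.46605083316174106, -0.27230302450596594, 0.15327392012559543, 13.928009478950697]
[[10.3, -33.1, -1.0, 0, 0, -6.0], [13.7, -31.9, -1.0, 0, 0, -6.0], [16.9, -30.3, -1.0, 0, 0, -6.0], [20.0, -28.3, -1.0, 0, 0, -6.0], [22.9, -26.1, -1.0, 0, 0, -6.0], [25.5, -23.5, -1.0, 0, 0, -6.0], [27.8, -20.7, -1.0, 0, 0, -6.0]]
[[41.4, -14.5, 2.9, 0, 0, -6.0], [42.7, -10.0, 2.9, 0, 0, -6.0], [43.5, -5.5, 2.9, 0, 0, -6.0], [43.9, -0.9, 2.9, 0, 0, -6.0], [43.7, 3.6, 2.9, 0, 0, -6.0], [43.1, 8.2, 2.9, 0, 0, -6.0], [42.0, 12.7, 2.9, 0, 0, -6.0]]
```

View pics/w3.png

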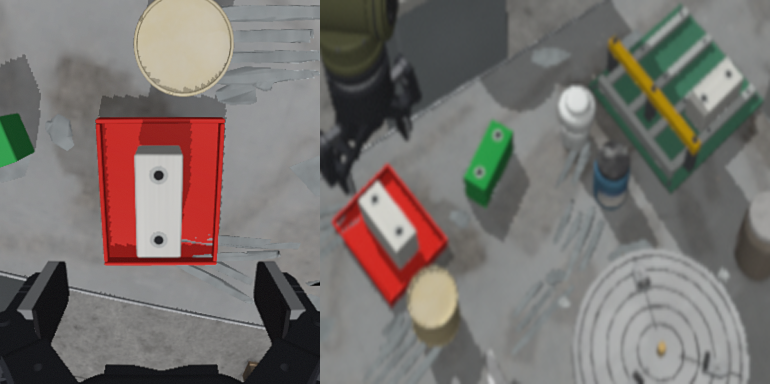

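```bash
python3 - <<'E'
from h import *
from station import env
d=env.snapshot("wrist")
p=plane(d,[(258,175),(258,240)],.0465)[:,:2]
r=plane(d,[(197,119),(324,119),(316,264),(206,264)],.016)[:,:2]
print(p,p.mean(0),r,r.mean(0)); c,s=np.cos(np.radians(14)),np.sin(np.radians(14))
v=p.mean(0)-r.mean(0);print("in tray",c*v[0]+s*v[1],-s*v[0]+c*v[1])
E
```

```text
[[ 0.48330612 -0.26454202]
 [ 0.42925836 -0.27778122]] [ 0.45628224 -0.27116162] [[ 0.51018358 -0.2054669 ]
 [ 0.53560577 -0.30807186]
 [ 0.40342603 -0.34134157]
 [ 0.37805914 -0.23862093]] [ 0.45681863 -0.27337531]
in tray 1.5085038208818673e-05 0.002277705936159991
```

Call:
apply_moves([
  [10.3, -33, -1, 0, 0, -6],
  [13.7, -32, -1, 0, 0, -6],
  [17, -30.3, -1, 0, 0, -6],
  [20, -28.3, -1, 0, 0, -6],
  [23, -26, -1, 0, 0, -6],
  [25.5, -23.5, -1, 0, 0, -6],
  [27.8, -20.7, -1, 0, 0, -6],
])

```text
clock: 14.7
tcp_pos: [0.4783, -0.0281, 0.1562]
tool_rot: [-3.138, 0.002, 0.979]
ft_force: [0.0, 0.6, -0.9]
grip_width: 0.998
gripper_force: 0.0
```

Call:
apply_moves([
  [41.4, -14.5, 3, 0, 0, -6],
  [42.7, -10, 3, 0, 0, -6],
  [43.5, -5.5, 3, 0, 0, -6],
  [44, -1, 3, 0, 0, -6],
  [43.7, 3.6, 3, 0, 0, -6],
  [43, 8.2, 3, 0, 0, -6],
  [42, 12.7, 3, 0, 0, -6],
  [0, 0, 0, 0, 0, 0],
])

```text
clock: 15.7
tcp_pos: [0.5571, 0.2691, 0.1345]
tool_rot: [-3.137, 0.001, 1.712]
ft_force: [0.6, -0.2, -0.4]
grip_width: 1.0
gripper_force: 0.0
```

```bash
python3 -c "
from pl import *
np.set_printoptions(legacy='1.25')
h=here();print(h)
plan(h,[(.5583,.267,.07,98.0,4),(.5583,.267,.025,98,4)])"
```

```text
[0.5570877295648862, 0.2690833216447801, 0.13453015997918347, 98.09818211668455]
[[-0.6, 0.2, 16.1, 0, 0, 0.0], [-0.6, 0.2, 16.1, 0, 0, 0.0], [-0.6, 0.2, 16.1, 0, 0, 0.0], [-0.6, 0.2, 16.1, 0, 0, 0.0]]
[[-0.0, -0.0, 11.3, 0, 0, 0.0], [-0.0, -0.0, 11.3, 0, 0, 0.0], [-0.0, -0.0, 11.3, 0, 0, 0.0], [-0.0, -0.0, 11.3, 0, 0, 0.0]]
```

Call:
apply_moves([
  [-0.6, 0.2, 16, 0, 0, 0.1],
  [-0.6, 0.2, 16, 0, 0, 0],
  [-0.6, 0.2, 16, 0, 0, 0],
  [-0.6, 0.2, 16, 0, 0, 0],
  [0, 0, 14, 0, 0, 0],
  [0, 0, 14, 0, 0, 0],
  [0, 0, 10, 0, 0, 0],
  [0, 0, 7, 0, 0, 0],
])

```text
clock: 16.7
tcp_pos: [0.5594, 0.2652, 0.0281]
tool_rot: [-3.141, 0.0, 1.707]
ft_force: [0.3, -0.4, -0.1]
grip_width: 0.998
gripper_force: 0.0
```

Call:
apply_moves([
  [0, 0, 0, 0, 0, 0],
  [0, 0, 0, 0, 0, 0],
  [0, 0, 0, 0, 0, 0],
  [0, 0, 0, 0, 0, 0],
  [0, 0, 0, 0, 0, 0],
], grip=1)

```text
clock: 17.32
tcp_pos: [0.5591, 0.2652, 0.0296]
tool_rot: [-3.14, -0.0, 1.707]
ft_force: [-4.0, -0.9, 5.2]
grip_width: 0.429
gripper_force: 62.2
```

Call:
apply_moves([
  [-5, -0.4, -0.3, 0, 0, 0],
  [-6, 0, 0, 0, 0, 0],
  [-6, 0, 0, 0, 0, 0],
  [-6, 0, 0, 0, 0, 0],
  [-5, 0, 0, 0, 0, 0],
  [-3, 0, 0, 0, 0, 0],
  [-1.5, 0, 0, 0, 0, 0],
  [-1, 0, 0, 0, 0, 0],
])

```text
clock: 18.32
tcp_pos: [0.5635, 0.2328, 0.0296]
tool_rot: [3.141, -0.002, 1.707]
ft_force: [-3.7, 4.5, 3.5]
grip_width: 0.427
gripper_force: 61.9
```

Call:
apply_moves([
  [-1, 0, 0, 0, 0, 0],
  [-1, 0, 0, 0, 0, 0],
  [-1, 0, 0, 0, 0, 0],
])

```text
clock: 18.7
tcp_pos: [0.5639, 0.2299, 0.0296]
tool_rot: [3.141, -0.002, 1.707]
ft_force: [-4.6, 4.3, 2.5]
grip_width: 0.431
gripper_force: 61.9
```

Call:
apply_moves([
  [-1, 0, 0, 0, 0, 0],
  [-1, 0, 0, 0, 0, 0],
])

```text
clock: 18.95
tcp_pos: [0.5641, 0.2279, 0.0296]
tool_rot: [3.142, -0.002, 1.707]
ft_force: [-4.4, 4.3, 2.9]
grip_width: 0.427
gripper_force: 61.9
```

Call:
apply_moves([
  [-1, 0, 0, 0, 0, 0],
  [-1, 0, 0, 0, 0, 0],
])

```text
clock: 19.2
tcp_pos: [0.5644, 0.2259, 0.0296]
tool_rot: [3.142, -0.002, 1.707]
ft_force: [-4.0, 5.5, 2.8]
grip_width: 0.429
gripper_force: 61.9
```

Call:
apply_moves([
  [-1, 0, 0, 0, 0, 0],
  [-1, 0, 0, 0, 0, 0],
])

```text
clock: 19.45
tcp_pos: [0.5647, 0.2239, 0.0296]
tool_rot: [3.141, -0.002, 1.707]
ft_force: [-3.7, 5.7, 3.4]
grip_width: 0.426
gripper_force: 61.9
```

Call:
apply_moves([
  [-1, 0, 0, 0, 0, 0],
  [-1, 0, 0, 0, 0, 0],
  [-1, 0, 0, 0, 0, 0],
])

```text
clock: 19.82
tcp_pos: [0.5651, 0.221, 0.0296]
tool_rot: [3.142, -0.002, 1.707]
ft_force: [-4.4, 4.5, 3.1]
grip_width: 0.425
gripper_force: 61.9
```

Call:
apply_moves([
  [-2, 0, 0, 0, 0, 0],
  [-3, 0, 0, 0, 0, 0],
  [-4, 0, 0, 0, 0, 0],
  [-4, 0, 0, 0, 0, 0],
  [-4, 0, 0, 0, 0, 0],
  [-3, 0, 0, 0, 0, 0],
  [-1.5, 0, 0, 0, 0, 0],
  [-1, 0, 0, 0, 0, 0],
])

```text
clock: 20.82
tcp_pos: [0.5682, 0.1986, 0.0296]
tool_rot: [3.142, -0.002, 1.707]
ft_force: [-3.5, 4.7, 3.4]
grip_width: 0.428
gripper_force: 61.9
```

Call:
apply_moves([
  [-1, 0, 0, 0, 0, 0],
  [-0.6, 0, 0, 0, 0, 0],
])

```text
clock: 21.08
tcp_pos: [0.5684, 0.197, 0.0296]
tool_rot: [3.142, -0.002, 1.707]
ft_force: [-4.3, 5.0, 3.8]
grip_width: 0.425
gripper_force: 61.9
```

Call:
apply_moves([
  [-0.6, 0, 0, 0, 0, 0],
  [-0.6, 0, 0, 0, 0, 0],
])

```text
clock: 21.32
tcp_pos: [0.5686, 0.1959, 0.0296]
tool_rot: [3.142, -0.002, 1.707]
ft_force: [-3.0, 5.1, 3.5]
grip_width: 0.429
gripper_force: 61.9
```

Travel is about 70 mm of 73; I continue in small steps.

Call:
apply_moves([
  [-0.6, 0, 0, 0, 0, 0],
  [-0.6, 0, 0, 0, 0, 0],
])

```text
clock: 21.58
tcp_pos: [0.5687, 0.1947, 0.0296]
tool_rot: [3.142, -0.002, 1.707]
ft_force: [-4.0, 4.6, 3.1]
grip_width: 0.426
gripper_force: 61.9
```

Call:
apply_moves([
  [-0.6, 0, 0, 0, 0, 0],
  [-0.5, 0, 0, 0, 0, 0],
])

```text
clock: 21.82
tcp_pos: [0.5689, 0.1936, 0.0297]
tool_rot: [3.141, -0.002, 1.707]
ft_force: [-3.7, 4.5, 3.0]
grip_width: 0.428
gripper_force: 61.9
```

Call:
apply_moves([
  [-0.5, 0, 0, 0, 0, 0],
  [-0.4, 0, 0, 0, 0, 0],
])

```text
clock: 22.08
tcp_pos: [0.569, 0.1927, 0.0296]
tool_rot: [3.142, -0.002, 1.707]
ft_force: [-4.4, 5.7, 4.2]
grip_width: 0.426
gripper_force: 61.9
```

Call:
apply_moves([
  [-0.5, 0, 0, 0, 0, 0],
  [-0.4, 0, 0, 0, 0, 0],
])

```text
clock: 22.32
tcp_pos: [0.569, 0.1926, 0.0296]
tool_rot: [3.141, -0.004, 1.707]
ft_force: [-3.6, 9.4, 2.7]
grip_width: 0.43
gripper_force: 61.9
```

Call:
apply_moves([
  [-0.5, 0, 0, 0, 0, 0],
  [-0.4, 0, 0, 0, 0, 0],
])

```text
clock: 22.58
tcp_pos: [0.569, 0.1926, 0.0297]
tool_rot: [3.141, -0.005, 1.707]
ft_force: [-4.7, 11.3, 4.2]
grip_width: 0.432
gripper_force: 61.8
```

Call:
apply_moves([
  [0.8, 0, 0, 0, 0, 0],
  [0, 0, 0, 0, 0, 0],
])

```text
clock: 22.82
tcp_pos: [0.569, 0.1926, 0.0296]
tool_rot: [3.141, -0.003, 1.707]
ft_force: [-3.5, 7.7, 2.7]
grip_width: 0.43
gripper_force: 61.9
```

Call:
apply_moves([
  [0, 0, 0, 0, 0, 0],
  [0, 0, 0, 0, 0, 0],
  [0, 0, 0, 0, 0, 0],
  [0, 0, 0, 0, 0, 0],
], grip=0)

```text
clock: 23.32
tcp_pos: [0.5695, 0.1905, 0.029]
tool_rot: [3.141, 0.0, 1.707]
ft_force: [-0.5, 0.3, -0.6]
grip_width: 0.999
gripper_force: 0.0
```

Call:
apply_moves([
  [0, 0, -5, 0, 0, 0],
  [0, 0, -15, 0, 0, 0],
  [0, 0, -30, 0, 0, 0],
  [10, 0, -40, 0, 0, 0],
  [30, 0, -30, 0, 0, 0],
  [30, 0, -10, 0, 0, 0],
  [0, 0, 0, 0, 0, 0],
  [0, 0, 0, 0, 0, 0],
])

```text
clock: 24.32
tcp_pos: [0.5596, 0.2597, 0.1591]
tool_rot: [-3.141, 0.001, 1.708]
ft_force: [0.3, 0.1, -0.6]
grip_width: 0.995
gripper_force: 0.0
```

```bash
python3 - <<'E'
from h import *
from station import env
d=env.snapshot("wrist");D=env.snapshot("side")
cv2.imwrite("pics/w4.png",np.hstack([d["pixels"][:,100:420],cv2.resize(D["pixels"][130:290,130:380],None,fx=1.8,fy=2.4,interpolation=2)]))
np.savez("w4.npz",**d);print(env.sense()["ft_force"],env.sense()["tcp_pos"])
E
```

```text
[ 0.59368321  0.09875586 -0.68336431] [0.55944927 0.25913633 0.15827087]
```

View pics/w4.png

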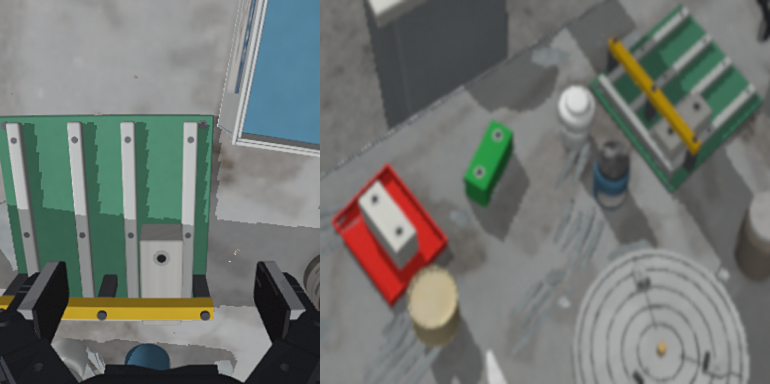

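```bash
python3 - <<'E'
from h import *
from station import env
d=dict(np.load("w4.npz"))
h=plane(d,[(261,258)],.046)[0,:2];b=plane(d,[(202,315),(307,315)],.063)[:,:2]
print(h,b,(b-h)@[.139,-.99],"expect ~46 (hole half spacing 28)")
env.job_done()
E
```

```text
[0.56859755 0.202908  ] [[0.52380963 0.14886428]
 [0.61495946 0.16154588]] [0.04727776 0.0473928 ] expect ~46 (hole half spacing 28)
the job is handed in; nothing more can be done
```

The job is handed in, with no verdict returned. The tall casting butted against the bar at about 7 N and now lies flat, right way up, in the red tray. The one that clears was slid under the bar until it stalled on the end stop at about 7 N and was left there. The other things looked unmoved in the last pictures.

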